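# Gauge a stretcher bar on edge, tip it flat and gauge it again

## Robot

A 7-joint arm with a two-finger parallel gripper is mounted at the origin on the work surface. World frame = base frame: x ahead of the robot, y to its left, z up, the work surface at z = 0. Lengths are in mm, angles in rad, forces in N, time in s.
With the tool pointing down it reaches from about 400 to 925 mm from the base axis. Payload 5.6 kg.
Tool frame: the origin (TCP) lies at the very end of the fingers, on their centre line; the grasp point (between the pads) lies 19 mm behind it (tcp_to_grasp is the distance from the TCP to the grasp point, in mm); z points along the fingers, x is the direction in which the jaws open and shut, and the axes are right-handed (so a half turn about z gives the same grasp; the last joint's range is limited). The gripper opens to 85 mm and grips with 20 to 120 N. Pads are 22 mm wide; open, the fingers measure 114 mm over their backs; the gripper's body (76 mm by 85 mm) begins 54 mm behind the grasp point. The pads swing forward as they close: fully open they stand 13 mm farther back than shut.
Start: joints at [-1.264, 0.468, -0.012, 1.603, 0.006, 1.071, -0.056], TCP at [222.802, 610.629, 231.29] pointing down, gripper open.
Joint ranges: [-2.53, 2.53], [-0.31, 2.02], [-1.57, 1.55], [0.28, 2.44], [-1.29, 4.43], [0.15, 1.84], [-2.92, 2.92]. Speed limits (rad/s): [2.57, 2.57, 3.14, 3.14, 3.14, 3.14, 3.14].

## Interface

Orientations are given as a unit quaternion [x, y, z, w].
In Python, from bench import sense, capture, get_calibration, job_done, tcp_to_grasp gives the robot as it stands.
- The arm moves only by the tool send_rows, never from a script. Its argument "moves" is a list of rows, each an object with "translation": the shift along the tool's x, y, z in cm, a list of three; "turn": the turn about the tool's z in degrees; "gripper": the finger opening in cm, from 0 to 8.54. In form: [{"translation": [tx, ty, tz], "turn": turn, "gripper": gripper}, ...]. A call has exactly 8 rows; each row shifts and turns the commanded pose from where the row before left it, along the tool's axes as they then stand; what a row does not reach is not made up. A row lasts 1/12 s, in which the tool goes at most 41.7 mm and 7.16 degrees, less where a joint would pass 70% of its speed; a pose out of reach is approached as far as the arm can. A call with a gripper value outside its range is refused whole. The fingers move at their own pace and stop on an object; the grip force is fixed at half the most. Time passes only in rows, so rows that do not move let the fingers close, or fill a call up. It gives the time, the measured TCP pose, the force and the opening at its end, in the units of the state.
- sense(): the state, without advancing time (a new reading comes with each control period).
- capture(name): name is "side" or "top" or "wrist"; returns the picture (384x512x3 uint8, red, green, blue); there is no depth.
- get_calibration(name): a dict with "vfov" (degrees; the focal length in pixels is half the picture's height over the tangent of half this angle, whatever the lens; pixels are square), "cx", "cy" (the principal point, pixels), "pose" (4x4, takes a point from camera to world coordinates); the wrist camera has in their place "T_tool_cam" (4x4, takes a point from camera to tool coordinates, whose origin is the TCP and whose axes are the tool frame's). Camera axes: x right, y up, looking along -z (the intrinsics and any distortion apply to the point x, -y, -z); pixel columns grow to the right and rows downward; lengths in mm; the calibration is good to about 2 mm. A picture is of the moment at which its call begins: read the wrist's pose just before it. get_calibration takes no time and is no camera call.
- job_done(): hands the job in, once; it reports no verdict.
The state is a dict: "time_s": time; "joint_pos": joint angles; "joint_velocities": joint speeds; "effort": joint torques, N m; "tool_pos": TCP position; "eef_rot": TCP orientation; "contact_force": force on the tool from outside, world axes, zero at the start; "wrist_torque": the same for the moment, N m; "gripper_width": finger opening in mm.
Only numpy, scipy, OpenCV 4.12 (cv2) and the standard library are available. Lean on these libraries where they do the work, as an engineer would, in place of code of your own. Each camera call takes 0.05 s, during which the arm holds its last target. There are 200 camera calls.

## Task

Check the section of the wooden stretcher bar on the height gauge. It stands on edge against the fence: gently press the gauge's cap down until the foot rests on the bar, hold it there a moment for the reading and let the foot spring back up; then tip the bar over onto its broad face, bring its edge home square against the fence under the foot, and take that height in the same way. Leave the bar lying there with the foot up, and do not disturb the brush jar, the paint tin or the varnish bottle.

Things in the scene. Friction and masses are not known exactly. Their poses are not given: they have to be found in the camera images.
- gauge: Bench height gauge, fixed to the bench: grey cast base with a bright steel top plate 20 mm above the bench. Origin: at bench level, right below the middle of the fence's working face. Its x points across the fence, away from the robot's side; y along the fence; z up. The plate reaches from x = -105 to +65 mm and 110 mm to either side in y. Its place and yaw (up to 0.35 rad) vary
- fence (a point): Foot of the fence's working face, in the middle of its length, on the plate (20 mm above the bench); axes as gauge. The fence is a dark steel angle 200 mm long in y: an upright leg 4 mm thick and only 14 mm high, and behind it a 20 mm wide foot leg 3 mm high with screw heads 2 mm higher. Bars lie against its -x face
- foot (a point): The gauge's round measuring foot, 14 mm in diameter, on an 8 mm stem hanging from the carriage's arm. This point: centre of its flat measuring face. It moves only vertically, at x = -10 mm, y = 0 in the frame of gauge
- gauge_slide (a joint): What the gauge reads: height of the foot's face over the plate in m, 0 on the plate, 0.062 at its upper stop, where a spring holds it. Moving it down takes about 1.3 N at the top, growing to 3 N at 0.018; let go, it springs back up
- gauge_cap (a joint): Overtravel of the sprung cap, 0 at rest, up to 0.008 m. Pressed, the cap carries the foot down without sinking; once the foot rests on something the cap sinks up to 8 mm further against its measuring spring (5 to 8 N on the cap, 2 to 6 N under the foot); beyond that it is solid
- cap_top (a point): Centre of the top of the black round cap, 30 mm in diameter, straight above the foot. With the cap at rest it is 53 mm above the foot's face; at rest 135 mm above the bench
- stretcher_bar: Wooden bar 18 mm thick (its x), 44 mm wide (z), 304 mm long (y: 260 mm full section, a thin 22 mm tongue at each end), 0.10 to 0.17 kg. Origin: its centre. Starts on edge (z up) on the plate, under the foot, within 1.5 mm of the fence, its middle up to 30 mm along it from the foot. Flat on the plate and home, its centre is 9 mm above the plate and 22 mm from the fence
- brush_jar: Glass jar with brushes, 80 mm in diameter, 100 mm high, 180 mm with its brushes; loose. Origin: centre of its underside. Leave alone
- paint_tin: Blue-labelled paint tin, 100 mm in diameter, 95 mm high; loose. Origin: centre of its underside. Leave alone
- beam (a point): Top of the gauge's upright steel beam with its spring reel, 160 mm above the bench, 48 mm behind the fence face. Beam, reel, shoe, carriage, readout and the foot's arm all stay within 23 mm of y = 0 in gauge. With the foot up, the underside of the arm is 104 mm above the bench
- varnish_bottle: Small amber glass bottle with a black cap, 44 mm in diameter, 100 mm high, to the robot's right; loose. Origin: centre of its underside. Leave alone

How it is judged:
By the outcome, as a careful person would: the job done as asked, in the order asked, and still so for the second after the job is handed in, with the robot touching nothing.
It also fails if it takes over 64 s, if anything falls off the work surface, if the arm or the gripper's body presses on something with over 40 N, if the wrist force passes 120 N, or if a joint passes its speed limit or range.

## Working session

There is one attempt and no reset: what is moved stays moved. The work goes in short steps, Python scripts to look and compute and a tool call to move; the robot and the scene stay as the last step left them, time stands still between calls to the robot, and variables do not carry over. Pictures are saved under pics/ and viewed, about 8 in all and at most 12, crops included, and the job is handed in when it is done.

Besides the shell and the picture viewer there is one more tool, called after "Call:" in YAML: its name, and indented under it one key for each argument. send_rows: Moves the arm, as the interface text tells. Its arguments: {"type":"object","properties":{"moves":{"type":"array","items":{"type":"object","properties":{"translation":{"type":"array","items":{"type":"number"}},"turn":{"type":"number"},"gripper":{"type":"number"}}}}},"required":["moves"]}

```bash
mkdir -p pics; ls; python3 - <<'E'
from bench import *
import cv2,numpy as np
s=sense();print({k:np.round(v,3).tolist() for k,v in s.items()}, tcp_to_grasp)
for n in("side","top","wrist"):
    im=capture(n);cv2.imwrite(f"pics/a_{n}.png",im[:,:,::-1])
    c=get_calibration(n);print(n,{k:(np.round(v,3).tolist()) if not isinstance(v,str) else v for k,v in c.items()})
a=[cv2.imread(f"pics/a_{n}.png") for n in("side","top")]
E
```

```text
pics
{'time_s': 0.0, 'joint_pos': [-1.264, 0.468, -0.012, 1.604, 0.006, 1.071, -0.056], 'joint_velocities': [0.001, 0.001, -0.0, 0.001, 0.0, -0.0, -0.0], 'effort': [-0.0, -53.237, 0.021, -25.131, 0.011, 0.008, 0.0], 'tool_pos': [222.624, 610.072, 230.324], 'eef_rot': [0.819, 0.573, -0.001, 0.001], 'contact_force': [-0.267, -0.196, -0.784], 'wrist_torque': [0.025, -0.003, 0.025], 'gripper_width': 85.617} 18.700000000000003
side {'vfov': 50.107, 'cx': 255.979, 'cy': 188.534, 'pose': [[-0.989, 0.11, -0.099, 462.755], [-0.147, -0.682, 0.716, 843.952], [0.011, 0.723, 0.691, 943.425], [0.0, 0.0, 0.0, 1.0]]}
top {'vfov': 48.233, 'cx': 251.226, 'cy': 189.607, 'pose': [[-0.027, 0.994, -0.11, 425.619], [-0.999, -0.03, -0.026, -10.429], [-0.029, 0.109, 0.994, 1303.14], [0.0, 0.0, 0.0, 1.0]]}
wrist {'vfov': 58.066, 'cx': 258.253, 'cy': 198.465, 'T_tool_cam': [[1.0, -0.0, 0.0, -0.631], [-0.0, -0.957, -0.29, -73.351], [0.0, 0.29, -0.957, -143.261], [0.0, 0.0, 0.0, 1.0]]}
```

View pics/a_top.png

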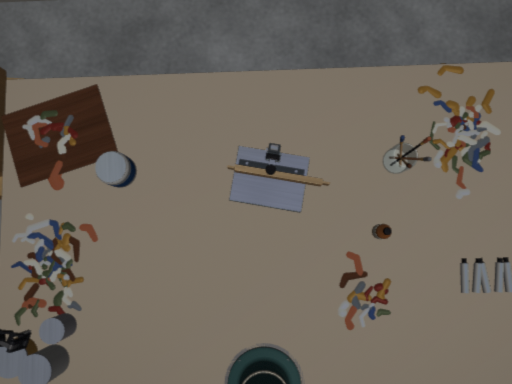

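View pics/a_side.png

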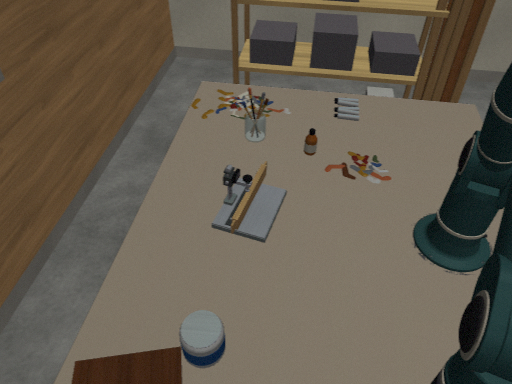

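The top view shows the gauge plate with corners near (237,147), (309,156), (301,211) and (230,203). The cap is near (271,169), and the bar runs from (229,168) to (328,184). The jar (400,158), bottle (382,231) and tin (115,168) are well clear of it.

```bash
cat > h.py <<'E'
from bench import *
import cv2,numpy as np
from scipy.spatial.transform import Rotation as R
def cam(n,s=None):
    c=get_calibration(n)
    if n=="wrist":
        s=s or sense();T=np.eye(4);T[:3,:3]=R.from_quat(s["eef_rot"]).as_matrix();T[:3,3]=s["tool_pos"];P=T@np.array(c["T_tool_cam"])
    else:P=np.array(c["pose"])
    return P,192/np.tan(np.radians(c["vfov"])/2),c["cx"],c["cy"]
def ray(K,uv):
    P,f,cx,cy=K;d=np.array([(uv[0]-cx)/f,-(uv[1]-cy)/f,-1]);return P[:3,3],P[:3,:3]@d
def onz(K,uv,z):
    o,d=ray(K,uv);return o+d*(z-o[2])/d[2]
def proj(K,p):
    P,f,cx,cy=K;q=np.linalg.inv(P)@np.append(p,1);return np.array([cx+f*q[0]/-q[2],cy-f*q[1]/-q[2]])
def two(Ka,a,Kb,b):
    o,d=ray(Ka,a);p,e=ray(Kb,b);t=np.linalg.lstsq(np.c_[d,-e],p-o,rcond=None)[0]
    A=o+t[0]*d;B=p+t[1]*e;return (A+B)/2,np.linalg.norm(A-B)
E
python3 - <<'E'
from h import *
K=cam("top");im=cv2.imread("pics/a_top.png");print(get_calibration("top").keys())
h=cv2.cvtColor(im,cv2.COLOR_BGR2HSV);print(h[195,265],h[174,250])
sub=np.zeros(im.shape[:2],np.uint8);sub[135:225,215:340]=1
m=((h[:,:,0]>100)&(h[:,:,0]<135)&(h[:,:,1]>20)&(h[:,:,2]>90)).astype(np.uint8)*sub
m=cv2.morphologyEx(m,cv2.MORPH_CLOSE,np.ones((9,9)))
pts=np.argwhere(m)[:,::-1].astype(np.float32);r=cv2.minAreaRect(pts);b=cv2.boxPoints(r);print(r,b)
W=np.array([onz(K,p,20)for p in b]);print(W.round(1));print(np.linalg.norm(np.diff(W,axis=0),axis=1))
print("bar ends",onz(K,(229,168),42),onz(K,(328,184),42))
print("cap",onz(K,(271,169),135))
Ks=cam("side");print("side plate corner",[onz(Ks,p,20).round(1) for p in((266,240),(286,186),(214,227))],"cap",two(K,(271,169),Ks,(248,179)))
E
```

```text
dict_keys(['vfov', 'cx', 'cy', 'pose'])
[113  42 127] [13 48 75]
((269.8335266113281, 175.617919921875), (72.0068359375, 60.7550163269043), 9.688786506652832) [[229.23122 199.50288]
 [239.45607 139.61446]
 [310.43585 151.73296]
 [300.211   211.62138]]
[[ 539.5   89.6   20. ]
 [ 722.    54.5   20. ]
 [ 677.4 -159.7   20. ]
 [ 497.  -121.7   20. ]]
[185.84227589 218.78881601 184.36959864]
bar ends [631.76379331  86.59692782  42.        ] [ 574.85878497 -204.6983913    42.        ]
cap [610.13832266 -36.24831152 135.        ]
side plate corner [array([534.8,  93.7,  20. ]), array([ 499.4, -141.4,   20. ]), array([693.3,  68.9,  20. ])] cap (array([609.58985397, -36.37995315, 130.00324231]), np.float64(2.6432456337919463))
```

Call:
send_rows:
  moves:
    - {"translation":[-1.2,1.35,0],"turn":0,"gripper":0}
    - {"translation":[-2.3,2.6,0],"turn":0,"gripper":0}
    - {"translation":[-2.7,3.05,0],"turn":0,"gripper":0}
    - {"translation":[-2.7,3.05,0],"turn":0,"gripper":0}
    - {"translation":[-2.7,3.05,0],"turn":0,"gripper":0}
    - {"translation":[-2.7,3.05,0],"turn":0,"gripper":0}
    - {"translation":[-2.7,3.05,0],"turn":0,"gripper":0}
    - {"translation":[-2.7,3.05,0],"turn":0,"gripper":0}

```text
time_s: 0.82
tool_pos: [364.8, 347.3, 231.2]
eef_rot: [0.819, 0.573, 0.0, -0.0]
contact_force: [0.5, 0.3, -0.5]
gripper_width: 0.4
```

Call:
send_rows:
  moves:
    - {"translation":[-2.7,3.05,0],"turn":0,"gripper":0}
    - {"translation":[-2.7,3.05,0],"turn":0,"gripper":0}
    - {"translation":[-2.7,3.05,0],"turn":0,"gripper":0}
    - {"translation":[-2.7,3.05,0],"turn":0,"gripper":0}
    - {"translation":[-2.7,3.05,0],"turn":0,"gripper":0}
    - {"translation":[-2.7,3.05,0],"turn":0,"gripper":0}
    - {"translation":[-2.7,3.05,0],"turn":0,"gripper":0}
    - {"translation":[-2.7,3.05,0],"turn":0,"gripper":0}

```text
time_s: 1.48
tool_pos: [519.9, 60.9, 231.4]
eef_rot: [0.819, 0.573, 0.0, -0.0]
contact_force: [0.9, 0.7, -0.7]
gripper_width: -0.4
```

Call:
send_rows:
  moves:
    - {"translation":[-2.7,3.05,0],"turn":0,"gripper":0}
    - {"translation":[-2.3,2.6,0],"turn":0,"gripper":0}
    - {"translation":[-1.0,1.2,0],"turn":0,"gripper":0}
    - {"translation":[0,0,0],"turn":-3,"gripper":0}
    - {"translation":[0,0,0],"turn":-3,"gripper":0}
    - {"translation":[0,0,0],"turn":-3,"gripper":0}
    - {"translation":[0,0,0],"turn":0,"gripper":0}
    - {"translation":[0,0,0],"turn":0,"gripper":0}

```text
time_s: 2.15
tool_pos: [563.1, -17.1, 231.1]
eef_rot: [0.772, 0.635, -0.0, -0.0]
contact_force: [-0.5, -0.0, 0.1]
gripper_width: -0.3
```

```bash
python3 - <<'E'
from h import *
s=sense();im=capture("wrist");cv2.imwrite("pics/b.png",im[:,:,::-1]);import pickle;pickle.dump(s,open("b.pkl","wb"))
print(s["tool_pos"],R.from_quat(s["eef_rot"]).as_matrix().round(3),s["time_s"])
E
```

```text
[563.08290524 -17.13717536 231.07534064] [[ 0.193  0.981 -0.   ]
 [ 0.981 -0.193  0.   ]
 [-0.    -0.    -1.   ]] 2.15
```

View pics/b.png

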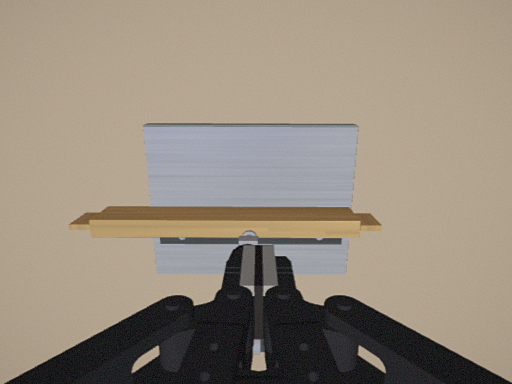

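The plate's near corners are at about (144,124) and (357,124), and its far corners at (156,274) and (347,274). The bar's top face spans (92..359, rows 220–237), square to the image, and the cap is hidden behind the fingers.

```bash
python3 - <<'E'
from h import *
import pickle
s=pickle.load(open("b.pkl","rb"));K=cam("wrist",s)
A=R.from_quat(s["eef_rot"]).as_matrix()
def show(n,uv,z):
    p=onz(K,uv,z);d=A.T@(p-np.array(s["tool_pos"]));print(n,p.round(1),"tool rel",d.round(1))
for uv in((144,125),(357,125),(156,274),(347,274)):show("plate",uv,20)
for uv in((92,237),(359,237),(92,221),(359,221)):show("bartop",uv,64)
for uv in((149,207),(355,207)):show("barbot",uv,20)
for uv in((160,244),(342,244)):show("fence foot",uv,23)
show("beamtop/cap?",(249,235),135)
E
python3 -c "
import cv2;i=cv2.imread('pics/b.png')[100:300,60:400];cv2.imwrite('pics/b2.png',cv2.resize(i,None,fx=2.3,fy=2.3,interpolation=3))"
```

```text
plate [ 498.2 -122.3   20. ] tool rel [-115.7  -43.2  211.1]
plate [539.6  87.9  20. ] tool rel [ 98.5 -43.3 211.1]
plate [ 662.3 -156.9   20. ] tool rel [-117.9  124.4  211. ]
plate [704.5  57.9  20. ] tool rel [101.  124.4 211. ]
bartop [ 590.3 -187.7   64. ] tool rel [-162.1   59.7  167.1]
bartop [640.3  66.5  64. ] tool rel [ 97.   59.7 167. ]
bartop [ 574.5 -182.2   64. ] tool rel [-159.7   43.2  167.1]
bartop [623.8  68.3  64. ] tool rel [ 95.6  43.1 167.1]
barbot [ 582.9 -141.9   20. ] tool rel [-118.6   43.6  211.1]
barbot [625.7  76.1  20. ] tool rel [103.6  43.6 211.1]
fence foot [ 625.9 -141.    23. ] tool rel [-109.4   85.6  208. ]
fence foot [664.7  56.4  23. ] tool rel [ 91.8  85.6 208. ]
beamtop/cap? [588.7 -30.  135. ] tool rel [-7.7 27.6 96.1]
```

View pics/b2.png

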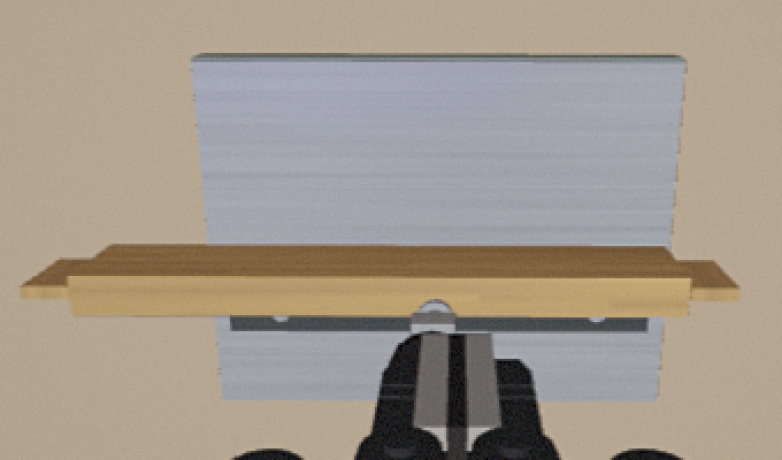

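Call:
send_rows:
  moves:
    - {"translation":[-0.3,1.2,0],"turn":0,"gripper":0}
    - {"translation":[-0.3,1.9,0],"turn":0,"gripper":0}
    - {"translation":[-0.25,1.6,0],"turn":0,"gripper":0}
    - {"translation":[0,0,1.5],"turn":0,"gripper":0}
    - {"translation":[0,0,2.5],"turn":0,"gripper":0}
    - {"translation":[0,0,2.5],"turn":0,"gripper":0}
    - {"translation":[0,0,1.5],"turn":0,"gripper":0}
    - {"translation":[0,0,0.8],"turn":0,"gripper":0}

```text
time_s: 2.87
tool_pos: [606.3, -34.2, 140.8]
eef_rot: [0.772, 0.636, -0.002, -0.001]
contact_force: [-0.3, -0.4, 0.2]
gripper_width: -0.2
```

```bash
python3 - <<'E'
from h import *
s=sense();print(s["tool_pos"],s["contact_force"],s["time_s"])
for n,c in(("side",(150,120,330,270)),("top",(220,130,340,220))):
    im=capture(n);i=im[c[1]:c[3],c[0]:c[2],::-1];cv2.imwrite(f"pics/c_{n}.png",cv2.resize(i,(720,int(720*i.shape[0]/i.shape[1])),interpolation=3))
a=cv2.imread("pics/c_side.png");b=cv2.imread("pics/c_top.png");h=300
f=lambda i:cv2.resize(i,(390,300));cv2.imwrite("pics/c.png",np.hstack([f(a),f(b)]))
E
```

```text
[606.31109829 -34.16677413 140.80920268] [-0.25265933 -0.36755486  0.21082274] 2.8667
```

View pics/c.png

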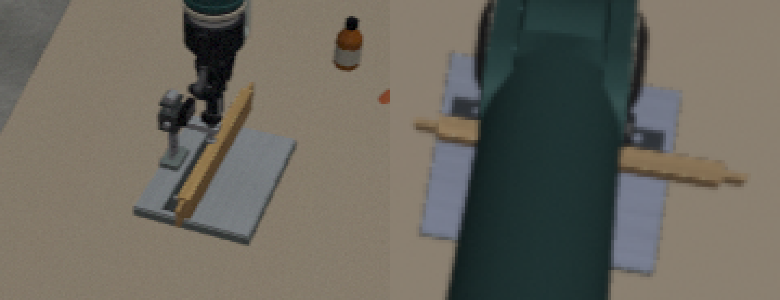

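The fingertips stand right above the cap in the side crop, near (212,118). I'll press slowly.

Call:
send_rows:
  moves:
    - {"translation":[0,0,0.2],"turn":0,"gripper":0}
    - {"translation":[0,0,0.2],"turn":0,"gripper":0}
    - {"translation":[0,0,0.2],"turn":0,"gripper":0}
    - {"translation":[0,0,0.2],"turn":0,"gripper":0}
    - {"translation":[0,0,0.2],"turn":0,"gripper":0}
    - {"translation":[0,0,0.2],"turn":0,"gripper":0}
    - {"translation":[0,0,0.2],"turn":0,"gripper":0}
    - {"translation":[0,0,0.2],"turn":0,"gripper":0}

```text
time_s: 3.63
tool_pos: [608.2, -34.4, 127.4]
eef_rot: [0.772, 0.636, 0.0, 0.0]
contact_force: [0.1, 0.2, 1.2]
gripper_width: -0.1
```

Call:
send_rows:
  moves:
    - {"translation":[0,0,0.15],"turn":0,"gripper":0}
    - {"translation":[0,0,0.15],"turn":0,"gripper":0}
    - {"translation":[0,0,0.1],"turn":0,"gripper":0}
    - {"translation":[0,0,0.1],"turn":0,"gripper":0}
    - {"translation":[0,0,0.1],"turn":0,"gripper":0}
    - {"translation":[0,0,0.1],"turn":0,"gripper":0}
    - {"translation":[0,0,0.1],"turn":0,"gripper":0}
    - {"translation":[0,0,0],"turn":0,"gripper":0}

```text
time_s: 4.3
tool_pos: [607.7, -34.5, 119.1]
eef_rot: [0.772, 0.636, -0.0, -0.0]
contact_force: [1.6, -0.3, 2.0]
gripper_width: -0.1
```

Call:
send_rows:
  moves:
    - {"translation":[0,0,0.1],"turn":0,"gripper":0}
    - {"translation":[0,0,0.1],"turn":0,"gripper":0}
    - {"translation":[0,0,0.1],"turn":0,"gripper":0}
    - {"translation":[0,0,0.1],"turn":0,"gripper":0}
    - {"translation":[0,0,0.1],"turn":0,"gripper":0}
    - {"translation":[0,0,0.05],"turn":0,"gripper":0}
    - {"translation":[0,0,0],"turn":0,"gripper":0}
    - {"translation":[0,0,0],"turn":0,"gripper":0}

```text
time_s: 4.97
tool_pos: [607.8, -34.5, 114.2]
eef_rot: [0.772, 0.636, 0.0, -0.0]
contact_force: [-0.5, 0.0, 5.8]
gripper_width: -0.4
```

Call:
send_rows:
  moves:
    - {"translation":[0,0,0.05],"turn":0,"gripper":0}
    - {"translation":[0,0,0.05],"turn":0,"gripper":0}
    - {"translation":[0,0,0],"turn":0,"gripper":0}
    - {"translation":[0,0,0],"turn":0,"gripper":0}
    - {"translation":[0,0,0],"turn":0,"gripper":0}
    - {"translation":[0,0,0],"turn":0,"gripper":0}
    - {"translation":[0,0,0],"turn":0,"gripper":0}
    - {"translation":[0,0,0],"turn":0,"gripper":0}

```text
time_s: 5.63
tool_pos: [607.8, -34.5, 113.3]
eef_rot: [0.772, 0.636, 0.0, -0.0]
contact_force: [-0.1, 0.2, 5.9]
gripper_width: 0.2
```

Call:
send_rows:
  moves:
    - {"translation":[0,0,0],"turn":0,"gripper":0}
    - {"translation":[0,0,0],"turn":0,"gripper":0}
    - {"translation":[0,0,0],"turn":0,"gripper":0}
    - {"translation":[0,0,0],"turn":0,"gripper":0}
    - {"translation":[0,0,0],"turn":0,"gripper":0}
    - {"translation":[0,0,0],"turn":0,"gripper":0}
    - {"translation":[0,0,0],"turn":0,"gripper":0}
    - {"translation":[0,0,0],"turn":0,"gripper":0}

```text
time_s: 6.3
tool_pos: [607.8, -34.5, 113.3]
eef_rot: [0.772, 0.636, 0.0, -0.0]
contact_force: [-0.5, 1.0, 5.4]
gripper_width: -0.2
```

Call:
send_rows:
  moves:
    - {"translation":[0,0,-0.2],"turn":0,"gripper":0}
    - {"translation":[0,0,-0.3],"turn":0,"gripper":0}
    - {"translation":[0,0,-0.3],"turn":0,"gripper":0}
    - {"translation":[0,0,-0.3],"turn":0,"gripper":0}
    - {"translation":[0,0,-0.4],"turn":0,"gripper":0}
    - {"translation":[0,0,-0.6],"turn":0,"gripper":0}
    - {"translation":[0,0,-1.0],"turn":0,"gripper":0}
    - {"translation":[0,0,-1.2],"turn":0,"gripper":0}

```text
time_s: 6.97
tool_pos: [606.8, -34.5, 155.9]
eef_rot: [0.772, 0.636, -0.001, -0.001]
contact_force: [-0.4, 0.5, -0.4]
gripper_width: -0.2
```

Call:
send_rows:
  moves:
    - {"translation":[-1.0,0,-0.4],"turn":0,"gripper":0}
    - {"translation":[-2.3,0,0],"turn":0,"gripper":0}
    - {"translation":[-2.5,0,0],"turn":0,"gripper":0}
    - {"translation":[-2.2,1.0,0],"turn":0,"gripper":0}
    - {"translation":[0,2.0,0],"turn":0,"gripper":0}
    - {"translation":[0,0.9,1.0],"turn":0,"gripper":0}
    - {"translation":[0,0,2.0],"turn":0,"gripper":0}
    - {"translation":[0,0,2.5],"turn":0,"gripper":0}

```text
time_s: 7.63
tool_pos: [632.3, -122.0, 106.3]
eef_rot: [0.772, 0.635, 0.001, 0.002]
contact_force: [-0.6, -0.2, -0.0]
gripper_width: 0.3
```

Call:
send_rows:
  moves:
    - {"translation":[0,0,2.0],"turn":0,"gripper":0}
    - {"translation":[0,0,1.5],"turn":0,"gripper":0}
    - {"translation":[0,0,1.0],"turn":0,"gripper":0}
    - {"translation":[0,0,0.3],"turn":0,"gripper":0}
    - {"translation":[0,0,0],"turn":0,"gripper":0}
    - {"translation":[0,0,0],"turn":0,"gripper":0}
    - {"translation":[0,0,0],"turn":0,"gripper":0}
    - {"translation":[0,0,0],"turn":0,"gripper":0}

```text
time_s: 8.3
tool_pos: [631.7, -121.3, 58.2]
eef_rot: [0.772, 0.636, 0.001, 0.001]
contact_force: [0.4, -2.7, 1.5]
gripper_width: -0.1
```

```bash
python3 - <<'E'
from h import *
s=sense();print(s["tool_pos"],s["contact_force"],s["time_s"])
A=R.from_quat(s["eef_rot"]).as_matrix();O=np.array([563.08-8.5*.193+61*.981,-17.14-8.5*.981-61*.193,0]);print("gauge O",O,"rel y,x",(A.T@(np.array(s["tool_pos"])-O))[:2])
im=capture("wrist");a=im[:,:,::-1].copy()
b=capture("side")[120:270,150:330,::-1]
cv2.imwrite("pics/d.png",np.hstack([cv2.resize(a,(400,300)),cv2.resize(b,(360,300),interpolation=3)]))
E
```

```text
[ 631.71856056 -121.31003038   58.22213724] [ 0.44753957 -2.70625557  1.53165428] 8.3
gauge O [621.2805 -37.2515   0.    ] rel y,x [-80.50817177  26.56924086]
```

View pics/d.png

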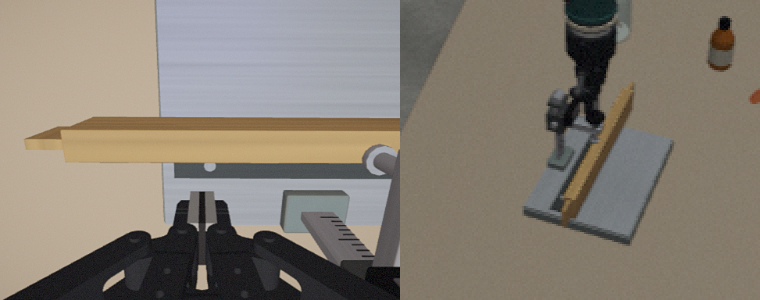

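There is a light side force (-2.7 N), because the knuckles on the right touch the gauge's carriage. I'll back off along the fence and turn the tool about 90° so its narrow side faces the gauge.

Call:
send_rows:
  moves:
    - {"translation":[-0.8,0,0],"turn":0,"gripper":0}
    - {"translation":[-1.2,0,0],"turn":0,"gripper":0}
    - {"translation":[0,0,0],"turn":-7,"gripper":0}
    - {"translation":[0,0,0],"turn":-7,"gripper":0}
    - {"translation":[0,0,0],"turn":-7,"gripper":0}
    - {"translation":[0,0,0],"turn":-7,"gripper":0}
    - {"translation":[0,0,0],"turn":-7,"gripper":0}
    - {"translation":[0,0,0],"turn":-7,"gripper":0}

```text
time_s: 9.07
tool_pos: [626.2, -140.8, 56.5]
eef_rot: [0.49, 0.872, -0.0, -0.0]
contact_force: [-0.3, 0.2, -0.6]
gripper_width: 0.0
```

Call:
send_rows:
  moves:
    - {"translation":[0,0,0],"turn":-7,"gripper":0}
    - {"translation":[0,0,0],"turn":-7,"gripper":0}
    - {"translation":[0,0,0],"turn":-7,"gripper":0}
    - {"translation":[0,0,0],"turn":-7,"gripper":0}
    - {"translation":[0,0,0],"turn":-7,"gripper":0}
    - {"translation":[0,0,0],"turn":-7,"gripper":0}
    - {"translation":[0,0,0],"turn":-6,"gripper":0}
    - {"translation":[0,0,0],"turn":0,"gripper":0}

```text
time_s: 9.73
tool_pos: [626.6, -140.4, 56.9]
eef_rot: [0.095, 0.995, 0.002, 0.0]
contact_force: [-0.3, -0.3, -0.3]
gripper_width: -0.1
```

```bash
cat >> h.py <<'E'
G=np.array([621.3,-37.3,0]);YX=np.array([.193,.981,0])
def gp(s):
    d=np.array(s["tool_pos"])-G;X=np.array([.981,-.193,0]);return np.round([d@X,d@YX,d[2]],1)
E
python3 - <<'E'
from h import *
s=sense();print(gp(s),s["contact_force"],s["joint_pos"],s["time_s"]);print(R.from_quat(s["eef_rot"]).as_matrix().round(3))
E
```

```text
[  25.1 -100.1   56.9] [-0.34181665 -0.28299091 -0.28105532] [ 0.38233169  0.68872559 -0.29445556  1.71595153  0.26136599  0.77559825
  2.91419818] 9.7333
[[-0.982  0.19   0.001]
 [ 0.19   0.982  0.004]
 [ 0.     0.004 -1.   ]]
```

Joint 7 is close to its limit of 2.92, so I'll turn back 35° before anything else.

Call:
send_rows:
  moves:
    - {"translation":[0,0,0],"turn":5,"gripper":0}
    - {"translation":[0,0,0],"turn":7,"gripper":0}
    - {"translation":[0,0,0],"turn":7,"gripper":0}
    - {"translation":[0,0,0],"turn":7,"gripper":0}
    - {"translation":[0,0,0],"turn":7,"gripper":0}
    - {"translation":[0,0,0],"turn":2,"gripper":0}
    - {"translation":[0,0,0],"turn":0,"gripper":0}
    - {"translation":[0,0,0],"turn":0,"gripper":0}

```text
time_s: 10.4
tool_pos: [626.6, -140.5, 56.7]
eef_rot: [0.391, 0.92, -0.0, -0.0]
contact_force: [0.8, 0.2, 0.2]
gripper_width: -0.3
```

```bash
python3 - <<'E'
from h import *
s=sense();print(gp(s),s["contact_force"],s["joint_pos"][6],s["time_s"])
A=R.from_quat(s["eef_rot"]).as_matrix();print(A.round(3))
X=np.array([.981,-.193,0]);print("10mm +Y in tool",A.T@(10*YX),"10mm +X in tool",A.T@(10*X))
E
```

```text
[  25.1 -100.2   56.7] [0.8019313  0.23415634 0.20718268] 2.410158620666566 10.4
[[-0.694  0.72  -0.   ]
 [ 0.72   0.694 -0.001]
 [-0.    -0.001 -1.   ]]
10mm +Y in tool [ 5.72837579e+00  8.19430719e+00 -6.36606060e-03] 10mm +X in tool [-8.19430964e+00  5.72837457e+00 -3.76840519e-03]
```

Call:
send_rows:
  moves:
    - {"translation":[0.3,0.4,-0.1],"turn":0,"gripper":0}
    - {"translation":[0.5,0.7,-0.1],"turn":0,"gripper":0}
    - {"translation":[0.5,0.7,0],"turn":0,"gripper":0}
    - {"translation":[0.25,0.4,0],"turn":0,"gripper":0}
    - {"translation":[0.16,-0.11,0],"turn":0,"gripper":0}
    - {"translation":[0.16,-0.11,0],"turn":0,"gripper":0}
    - {"translation":[0.16,-0.11,0],"turn":0,"gripper":0}
    - {"translation":[0.16,-0.11,0],"turn":0,"gripper":0}

```text
time_s: 11.07
tool_pos: [623.9, -112.6, 58.7]
eef_rot: [0.391, 0.92, -0.0, -0.0]
contact_force: [0.8, -0.3, 0.4]
gripper_width: 0.1
```

Call:
send_rows:
  moves:
    - {"translation":[0.16,-0.11,0],"turn":0,"gripper":0}
    - {"translation":[0.16,-0.11,0],"turn":0,"gripper":0}
    - {"translation":[0.16,-0.11,0],"turn":0,"gripper":0}
    - {"translation":[0.16,-0.11,0],"turn":0,"gripper":0}
    - {"translation":[0,0,0],"turn":0,"gripper":0}
    - {"translation":[0,0,0],"turn":0,"gripper":0}
    - {"translation":[0,0,0],"turn":0,"gripper":0}
    - {"translation":[0,0,0],"turn":0,"gripper":0}

```text
time_s: 11.73
tool_pos: [616.9, -110.6, 58.8]
eef_rot: [0.391, 0.92, 0.0, 0.0]
contact_force: [-0.6, -0.3, -0.2]
gripper_width: 0.0
```

```bash
python3 - <<'E'
from h import *
s=sense();print(gp(s),s["contact_force"],s["joint_pos"][6],s["time_s"])
a=capture("wrist")[:,:,::-1];b=capture("side")[120:270,150:330,::-1]
cv2.imwrite("pics/e.png",np.hstack([cv2.resize(a,(400,300)),cv2.resize(b,(360,300),interpolation=3)]))
E
```

```text
[  9.8 -72.7  58.8] [-0.62933452 -0.32547556 -0.16571706] 2.36307684375822 11.7333
```

View pics/e.png

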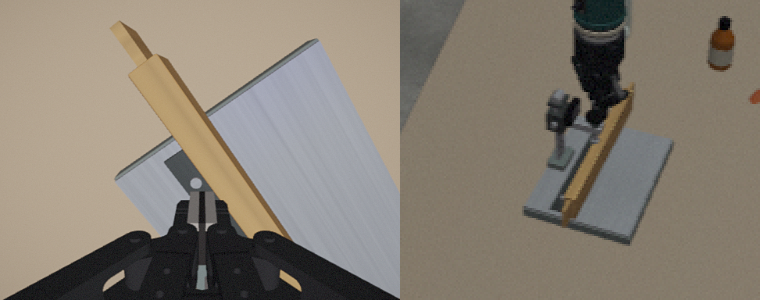

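The bar still looks upright with the fingertips just behind its face. I'll keep pushing.

Call:
send_rows:
  moves:
    - {"translation":[0.16,-0.11,0],"turn":0,"gripper":0}
    - {"translation":[0.16,-0.11,0],"turn":0,"gripper":0}
    - {"translation":[0.16,-0.11,0],"turn":0,"gripper":0}
    - {"translation":[0.16,-0.11,0],"turn":0,"gripper":0}
    - {"translation":[0.16,-0.11,0],"turn":0,"gripper":0}
    - {"translation":[0,0,0],"turn":0,"gripper":0}
    - {"translation":[0,0,0],"turn":0,"gripper":0}
    - {"translation":[0,0,0],"turn":0,"gripper":0}

```text
time_s: 12.5
tool_pos: [608.0, -108.7, 59.7]
eef_rot: [0.391, 0.92, 0.0, 0.001]
contact_force: [0.7, -0.2, 5.9]
gripper_width: 0.2
```

```bash
python3 - <<'E'
from h import *
s=sense();print(gp(s),s["contact_force"],s["joint_pos"][6],s["time_s"])
a=capture("wrist")[:,:,::-1];b=capture("side")[120:270,150:330,::-1]
cv2.imwrite("pics/f.png",np.hstack([cv2.resize(a,(400,300)),cv2.resize(b,(360,300),interpolation=3)]))
E
```

```text
[  0.7 -72.6  59.7] [ 0.66200455 -0.20867563  5.92958217] 2.3604570857724814 12.5
```

View pics/f.png

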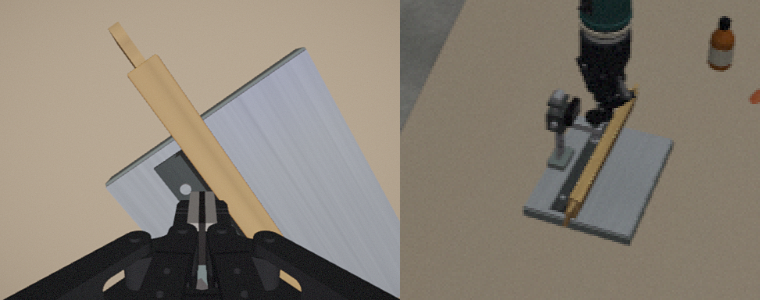

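The bar is tipping: it leans away from the fence, with about 6 N on the tip from its face. I'll raise slightly and carry on.

Call:
send_rows:
  moves:
    - {"translation":[0,0,-0.2],"turn":0,"gripper":0}
    - {"translation":[0.16,-0.11,-0.1],"turn":0,"gripper":0}
    - {"translation":[0.16,-0.11,0],"turn":0,"gripper":0}
    - {"translation":[0.16,-0.11,0],"turn":0,"gripper":0}
    - {"translation":[0.16,-0.11,0],"turn":0,"gripper":0}
    - {"translation":[0,0,0],"turn":0,"gripper":0}
    - {"translation":[0,0,0],"turn":0,"gripper":0}
    - {"translation":[0,0,0],"turn":0,"gripper":0}

```text
time_s: 13.27
tool_pos: [599.6, -107.1, 61.7]
eef_rot: [0.391, 0.92, -0.0, -0.0]
contact_force: [-0.1, 0.9, 0.1]
gripper_width: -0.0
```

```bash
python3 - <<'E'
from h import *
s=sense();print(gp(s),s["contact_force"],s["joint_pos"][6],s["time_s"])
a=capture("wrist")[:,:,::-1];b=capture("side")[120:270,150:330,::-1]
cv2.imwrite("pics/g.png",np.hstack([cv2.resize(a,(400,300)),cv2.resize(b,(360,300),interpolation=3)]))
E
```

```text
[ -7.9 -72.6  61.7] [-0.14079034  0.85390557  0.06067561] 2.3590929463815216 13.2667
```

View pics/g.png

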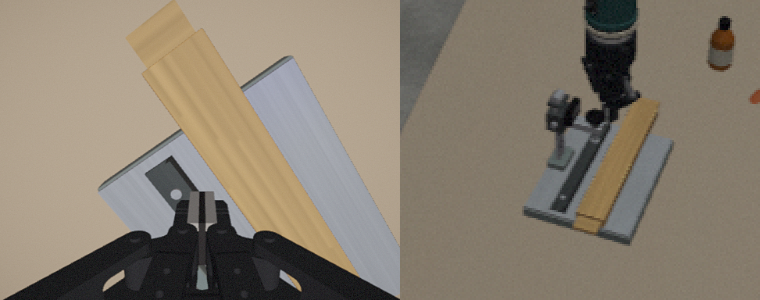

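The bar is flat on its broad face and a little away from the fence. I'll lift off, retreat to the robot's side, turn back square and measure its edge.

Call:
send_rows:
  moves:
    - {"translation":[0,0,-1.5],"turn":0,"gripper":0}
    - {"translation":[0,0,-3.0],"turn":0,"gripper":0}
    - {"translation":[0,0,-3.0],"turn":0,"gripper":0}
    - {"translation":[1.5,-1.0,-1.5],"turn":0,"gripper":0}
    - {"translation":[2.4,-1.7,0],"turn":0,"gripper":0}
    - {"translation":[2.4,-1.7,0],"turn":0,"gripper":0}
    - {"translation":[1.5,-1.0,0],"turn":0,"gripper":0}
    - {"translation":[0,0,0],"turn":6,"gripper":0}

```text
time_s: 14.03
tool_pos: [502.7, -87.7, 151.7]
eef_rot: [0.439, 0.899, -0.001, -0.002]
contact_force: [-0.4, 0.2, -0.9]
gripper_width: -0.1
```

Call:
send_rows:
  moves:
    - {"translation":[0,0,0],"turn":7,"gripper":0}
    - {"translation":[0,0,0],"turn":7,"gripper":0}
    - {"translation":[0,0,0],"turn":7,"gripper":0}
    - {"translation":[0,0,0],"turn":7,"gripper":0}
    - {"translation":[0,0,0],"turn":7,"gripper":0}
    - {"translation":[0,0,0],"turn":7,"gripper":0}
    - {"translation":[0,0,0],"turn":7,"gripper":0}
    - {"translation":[0,0,0],"turn":0,"gripper":0}

```text
time_s: 14.7
tool_pos: [506.7, -88.3, 151.9]
eef_rot: [0.773, 0.635, 0.0, 0.0]
contact_force: [-0.2, -0.2, -0.4]
gripper_width: 0.4
```

```bash
python3 - <<'E'
from h import *
s=sense();print(gp(s),s["contact_force"],s["joint_pos"],s["time_s"])
K=cam("wrist",s);im=capture("wrist");cv2.imwrite("pics/i.png",im[:,:,::-1])
A=R.from_quat(s["eef_rot"]).as_matrix();print(A.round(3))
hsv=cv2.cvtColor(im,cv2.COLOR_RGB2HSV)
for y in(-100,-60,40,70):   # colour profile along gauge x at z=38
    X=np.array([.981,-.193,0]);L=[]
    for x in range(-100,6,2):
        u,v=proj(K,G+x*X+y*YX+[0,0,38]).round().astype(int)
        L.append(int(hsv[v,u,1]) if 0<=u<512 and 0<=v<384 else -1)
    print(y,L)
E
```

```text
[-102.6  -72.2  151.9] [-0.18460212 -0.21963667 -0.35236537] [ 0.08756885  0.34404135  0.02361878  2.00327372 -0.01085391  0.79413117
  1.49261949] 14.7
[[ 0.194  0.981  0.   ]
 [ 0.981 -0.194 -0.   ]
 [-0.     0.    -1.   ]]
-100 [17, 17, 17, 17, 15, 16, 17, 16, 17, 16, 15, 13, 18, 17, 19, 83, 149, 126, 125, 104, 100, 101, 105, 105, 104, 101, 108, 103, 101, 96, 52, 36, 51, 32, 75, 49, 34, 51, 31, 33, 85, 35, 128, 64, 50, 58, 38, 119, 58, 38, 51, 118, 15]
-60 [16, 17, 18, 15, 15, 17, 14, 18, 16, 18, 18, 15, 15, 18, 20, 97, 129, 130, 134, 101, 101, 93, 88, 88, 79, 53, 18, 13, 20, 18, 15, 20, 14, 17, 19, 15, 10, 12, 17, 16, 33, 20, 45, 60, 94, 60, 53, 54, 55, 33, 81, 26, 36]
40 [13, 15, 14, 15, 15, 15, 12, 15, 11, 17, 15, 13, 15, 15, 18, 67, 133, 131, 133, 98, 104, 105, 101, 102, 100, 106, 102, 99, 104, 101, 99, 101, 99, 102, 103, 104, 99, 106, 102, 100, 98, 20, 17, 12, 18, 26, 36, 17, 18, 15, 10, 25, 28]
70 [15, 17, 15, 13, 13, 12, 15, 17, 17, 15, 14, 15, 15, 15, 18, 68, 140, 129, 134, 98, 102, 101, 101, 103, 100, 103, 100, 105, 110, 104, 105, 106, 102, 101, 102, 99, 107, 101, 103, 114, 96, 19, 18, 12, 20, 19, 38, 22, 42, 27, 14, 12, 18]
```

View pics/i.png

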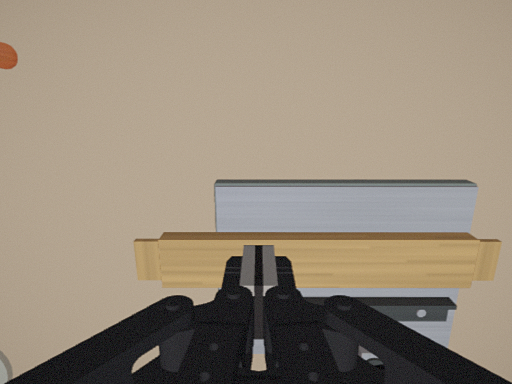

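The bar's near edge is at x ≈ -62.5 and its far edge at about -19 in the gauge frame, square all along. I'll open the jaws along the fence and push with both fingertips so it stays square.

Call:
send_rows:
  moves:
    - {"translation":[0.1,0,1.5],"turn":0,"gripper":8.5}
    - {"translation":[0.1,0,2.5],"turn":0,"gripper":8.5}
    - {"translation":[0,0,2.5],"turn":0,"gripper":8.5}
    - {"translation":[0,0,2.5],"turn":0,"gripper":8.5}
    - {"translation":[0,0,2.0],"turn":0,"gripper":8.5}
    - {"translation":[0,0,1.2],"turn":0,"gripper":8.5}
    - {"translation":[0,0,0],"turn":0,"gripper":8.5}
    - {"translation":[0,0,0],"turn":0,"gripper":8.5}

```text
time_s: 15.42
tool_pos: [507.0, -86.4, 29.7]
eef_rot: [0.771, 0.636, -0.0, -0.0]
contact_force: [0.5, -0.3, 0.0]
gripper_width: 84.8
```

Call:
send_rows:
  moves:
    - {"translation":[0,0,0.5],"turn":0,"gripper":8.5}
    - {"translation":[0,0,0.4],"turn":0,"gripper":8.5}
    - {"translation":[0,0.4,0],"turn":0,"gripper":8.5}
    - {"translation":[0,0.6,0],"turn":0,"gripper":8.5}
    - {"translation":[0,0.6,0],"turn":0,"gripper":8.5}
    - {"translation":[0,0.6,0],"turn":0,"gripper":8.5}
    - {"translation":[0,0.3,0],"turn":0,"gripper":8.5}
    - {"translation":[0,0,0],"turn":0,"gripper":8.5}

```text
time_s: 16.08
tool_pos: [532.8, -91.4, 21.0]
eef_rot: [0.772, 0.636, 0.0, 0.001]
contact_force: [0.5, 0.5, -0.4]
gripper_width: 84.5
```

Call:
send_rows:
  moves:
    - {"translation":[0,0.1,0.15],"turn":0,"gripper":8.5}
    - {"translation":[0,0.2,0.1],"turn":0,"gripper":8.5}
    - {"translation":[0,0.2,0],"turn":0,"gripper":8.5}
    - {"translation":[0,0.2,0],"turn":0,"gripper":8.5}
    - {"translation":[0,0.2,0],"turn":0,"gripper":8.5}
    - {"translation":[0,0.2,0],"turn":0,"gripper":8.5}
    - {"translation":[0,0.2,0],"turn":0,"gripper":8.5}
    - {"translation":[0,0.2,0],"turn":0,"gripper":8.5}

```text
time_s: 16.75
tool_pos: [546.4, -94.1, 18.3]
eef_rot: [0.772, 0.636, 0.0, -0.0]
contact_force: [-0.2, -0.0, 0.1]
gripper_width: 85.3
```

Call:
send_rows:
  moves:
    - {"translation":[0,0.15,0],"turn":0,"gripper":8.5}
    - {"translation":[0,0.15,0],"turn":0,"gripper":8.5}
    - {"translation":[0,0.1,0],"turn":0,"gripper":8.5}
    - {"translation":[0,0.1,0],"turn":0,"gripper":8.5}
    - {"translation":[0,0,0],"turn":0,"gripper":8.5}
    - {"translation":[0,0,0],"turn":0,"gripper":8.5}
    - {"translation":[0,0,0],"turn":0,"gripper":8.5}
    - {"translation":[0,0,0],"turn":0,"gripper":8.5}

```text
time_s: 17.42
tool_pos: [551.3, -95.1, 18.4]
eef_rot: [0.772, 0.636, 0.0, 0.0]
contact_force: [0.5, -0.0, 0.9]
gripper_width: 85.0
```

Call:
send_rows:
  moves:
    - {"translation":[0,0.1,0],"turn":0,"gripper":8.5}
    - {"translation":[0,0.1,0],"turn":0,"gripper":8.5}
    - {"translation":[0,0.1,0],"turn":0,"gripper":8.5}
    - {"translation":[0,0,0],"turn":0,"gripper":8.5}
    - {"translation":[0,0,0],"turn":0,"gripper":8.5}
    - {"translation":[0,0,0],"turn":0,"gripper":8.5}
    - {"translation":[0,0,0],"turn":0,"gripper":8.5}
    - {"translation":[0,0,0],"turn":0,"gripper":8.5}

```text
time_s: 18.08
tool_pos: [553.3, -95.3, 18.1]
eef_rot: [0.772, 0.636, -0.0, -0.001]
contact_force: [-4.4, 2.0, 3.2]
gripper_width: 85.2
```

```bash
python3 - <<'E'
from h import *
s=sense();print(gp(s),s["contact_force"],s["wrist_torque"],s["joint_pos"][6])
K=cam("wrist",s);im=capture("wrist");cv2.imwrite("pics/j.png",im[:,:,::-1])
E
```

```text
[-55.5 -70.   18.1] [-4.43574664  1.99617019  3.21076373] [ 0.43819812  0.93440307 -0.01824538] 1.505309412326038
```

View pics/j.png

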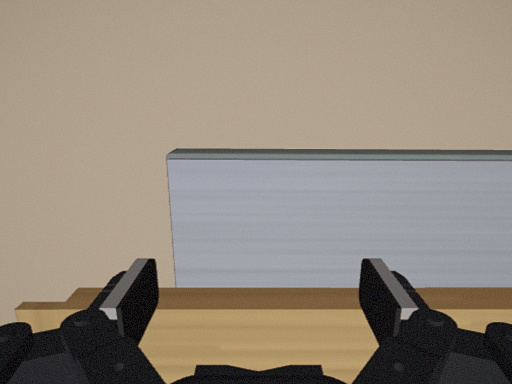

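Both fingertips bear on the bar's edge, the bar is square in view, and the force has risen to about 5 N at the expected home position. I'll firm it up a little, then press once on the +y side too.

Call:
send_rows:
  moves:
    - {"translation":[0,0.1,0],"turn":0,"gripper":8.5}
    - {"translation":[0,0.05,0],"turn":0,"gripper":8.5}
    - {"translation":[0,0,0],"turn":0,"gripper":8.5}
    - {"translation":[0,0,0],"turn":0,"gripper":8.5}
    - {"translation":[0,0,0],"turn":0,"gripper":8.5}
    - {"translation":[0,0,0],"turn":0,"gripper":8.5}
    - {"translation":[0,0,0],"turn":0,"gripper":8.5}
    - {"translation":[0,0,0],"turn":0,"gripper":8.5}

```text
time_s: 18.8
tool_pos: [553.3, -95.3, 17.9]
eef_rot: [0.772, 0.636, -0.001, -0.002]
contact_force: [-8.7, 3.7, 5.8]
gripper_width: 85.1
```

Call:
send_rows:
  moves:
    - {"translation":[0,-0.5,0],"turn":0,"gripper":8.5}
    - {"translation":[0,-1.5,0],"turn":0,"gripper":8.5}
    - {"translation":[0,-2.5,0],"turn":0,"gripper":8.5}
    - {"translation":[0,-1.0,-1.5],"turn":0,"gripper":8.5}
    - {"translation":[1.0,0,-1.5],"turn":0,"gripper":8.5}
    - {"translation":[2.5,0,0],"turn":0,"gripper":8.5}
    - {"translation":[3.0,0,0],"turn":0,"gripper":8.5}
    - {"translation":[3.0,0,0],"turn":0,"gripper":8.5}

```text
time_s: 19.47
tool_pos: [521.8, 7.9, 49.3]
eef_rot: [0.773, 0.635, 0.002, 0.002]
contact_force: [1.6, 0.5, -0.8]
gripper_width: 85.0
```

Call:
send_rows:
  moves:
    - {"translation":[2.5,0,0],"turn":0,"gripper":8.5}
    - {"translation":[2.0,0,1.0],"turn":0,"gripper":8.5}
    - {"translation":[0,1.0,1.5],"turn":0,"gripper":8.5}
    - {"translation":[0,2.0,0.5],"turn":0,"gripper":8.5}
    - {"translation":[0,1.5,0],"turn":0,"gripper":8.5}
    - {"translation":[0,0.4,0],"turn":0,"gripper":8.5}
    - {"translation":[0,0.2,0],"turn":0,"gripper":8.5}
    - {"translation":[0,0,0],"turn":0,"gripper":8.5}

```text
time_s: 20.13
tool_pos: [578.8, 42.1, 18.5]
eef_rot: [0.772, 0.636, 0.0, 0.0]
contact_force: [-1.0, -0.5, 0.3]
gripper_width: 84.9
```

Call:
send_rows:
  moves:
    - {"translation":[0,0.1,0],"turn":0,"gripper":8.5}
    - {"translation":[0,0.1,0],"turn":0,"gripper":8.5}
    - {"translation":[0,0.05,0],"turn":0,"gripper":8.5}
    - {"translation":[0,0.05,0],"turn":0,"gripper":8.5}
    - {"translation":[0,0,0],"turn":0,"gripper":8.5}
    - {"translation":[0,0,0],"turn":0,"gripper":8.5}
    - {"translation":[0,0,0],"turn":0,"gripper":8.5}
    - {"translation":[0,0,0],"turn":0,"gripper":8.5}

```text
time_s: 20.8
tool_pos: [580.7, 41.9, 18.2]
eef_rot: [0.772, 0.636, -0.0, -0.0]
contact_force: [-4.3, 0.8, 3.3]
gripper_width: 85.3
```

```bash
python3 - <<'E'
from h import *
s=sense();print(gp(s),s["contact_force"],s["wrist_torque"])
E
```

```text
[-55.1  69.8  18.2] [-4.30761596  0.83542189  3.25744438] [ 0.04652032  0.80908392 -0.21884484]
```

Call:
send_rows:
  moves:
    - {"translation":[0,0.1,0],"turn":0,"gripper":8.5}
    - {"translation":[0,0.05,0],"turn":0,"gripper":8.5}
    - {"translation":[0,0,0],"turn":0,"gripper":8.5}
    - {"translation":[0,0,0],"turn":0,"gripper":8.5}
    - {"translation":[0,-0.5,0],"turn":0,"gripper":8.5}
    - {"translation":[0,-1.5,0],"turn":0,"gripper":8.5}
    - {"translation":[0,-2.0,0],"turn":0,"gripper":8.5}
    - {"translation":[0,-1.0,-1.0],"turn":0,"gripper":0}

```text
time_s: 21.47
tool_pos: [531.3, 51.0, 26.8]
eef_rot: [0.772, 0.636, -0.001, -0.001]
contact_force: [-0.3, -0.0, 0.5]
gripper_width: 74.8
```

Call:
send_rows:
  moves:
    - {"translation":[-0.5,0,-3.0],"turn":0,"gripper":0}
    - {"translation":[-1.5,0,-3.5],"turn":0,"gripper":0}
    - {"translation":[-1.5,0,-3.5],"turn":0,"gripper":0}
    - {"translation":[-1.5,0,-3.5],"turn":0,"gripper":0}
    - {"translation":[-1.5,0,-3.0],"turn":0,"gripper":0}
    - {"translation":[-0.5,0,-1.5],"turn":0,"gripper":0}
    - {"translation":[0,0,0],"turn":0,"gripper":0}
    - {"translation":[0,0,0],"turn":0,"gripper":0}

```text
time_s: 22.13
tool_pos: [521.4, -18.1, 209.3]
eef_rot: [0.772, 0.635, 0.002, 0.001]
contact_force: [-0.2, 1.6, -1.2]
gripper_width: -0.2
```

```bash
python3 - <<'E'
from h import *
s=sense();print(gp(s),s["contact_force"],s["time_s"])
K=cam("wrist",s);im=capture("wrist");cv2.imwrite("pics/k.png",im[:,:,::-1])
hsv=cv2.cvtColor(im,cv2.COLOR_RGB2HSV);X=np.array([.981,-.193,0])
for y in(-140,-100,-60,60,80,95):
    L=[]
    for x in np.arange(-60,14,.5):
        u,v=proj(K,G+x*X+y*YX+[0,0,38]).round().astype(int)
        L.append(int(hsv[v,u,1]>80 and hsv[v,u,2]>80) if 0<=u<512 and 0<=v<384 else -1)
    L=np.array(L);w=np.where(L==1)[0];print(y,(-60+.5*w[[0,-1]]) if len(w) else L[:5],(L==0).sum())
E
```

```text
[-101.7   -0.4  209.3] [-0.16258009  1.58904368 -1.1783826 ] 22.1333
-140 [-51.   -1.5] 48
-100 [-50.   -1.5] 50
-60 [-50.   -0.5] 48
60 [-50.5  -0.5] 47
80 [-50.5  -0.5] 47
95 [-50.5  -0.5] 47
```

View pics/k.png

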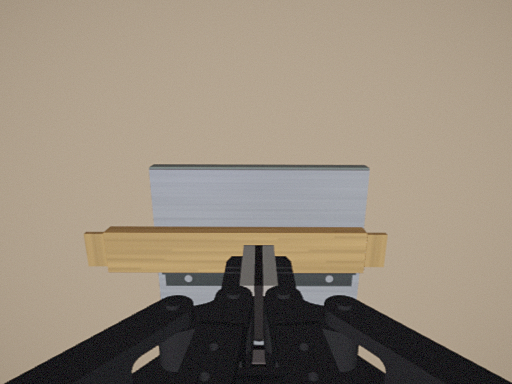

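The bar lies flat with its far edge against the fence line, row ~272. I'll check squareness by fitting the edges below pixel level.

```bash
python3 - <<'E'
from h import *
s=sense();K=cam("wrist",s);im=cv2.imread("pics/k.png");hsv=cv2.cvtColor(im,cv2.COLOR_BGR2HSV).astype(float)
def edge(cols,r0,r1,ch,sign,z):
    P=[]
    for c in cols:
        g=sign*np.diff(cv2.GaussianBlur(hsv[r0:r1,c-2:c+3,ch].mean(1).reshape(-1,1),(1,3),0.8).ravel());i=int(g.argmax())
        w=np.clip(g[max(0,i-1):i+2],0,None);P.append(onz(K,(c,r0+max(0,i-1)+.5+(w*np.arange(len(w))).sum()/w.sum()),z))
    P=np.array(P)-G;x=P@np.array([.981,-.193,0]);y=P@YX;f=np.polyfit(y,x,1);return f.round(4),np.std(x-np.polyval(f,y)).round(2)
c=[*range(170,225,3),*range(300,345,3)]
print("plate near",edge(c,155,175,2,-1,20),edge(c,155,175,2,1,20))
print("bar near top",edge(c,225,240,2,1,38))
print("bar far/fence",edge(c,262,282,1,-1,38), "fence back leg",edge(c,275,295,2,1,23))
E
```

```text
plate near (array([ 3.000000e-03, -1.104503e+02]), np.float64(0.05)) (array([ 5.80000e-03, -1.07051e+02]), np.float64(1.24))
bar near top (array([-1.10000e-03, -4.63123e+01]), np.float64(0.02))
bar far/fence (array([ 7.0000e-04, -2.6402e+00]), np.float64(0.06)) fence back leg (array([1.0000e-04, 2.1253e+01]), np.float64(0.02))
```

Bar edge and fence back are parallel to within about 0.1°, with no measurable gap. Now for the second press, slightly robot-side of the cap centre to keep the gripper body off the beam.

Call:
send_rows:
  moves:
    - {"translation":[0,1.5,0],"turn":0,"gripper":0}
    - {"translation":[0,2.7,0],"turn":0,"gripper":0}
    - {"translation":[0,2.7,0],"turn":0,"gripper":0}
    - {"translation":[0,1.5,0.5],"turn":0,"gripper":0}
    - {"translation":[0,0,2.0],"turn":0,"gripper":0}
    - {"translation":[0,0,2.0],"turn":0,"gripper":0}
    - {"translation":[0,0,1.5],"turn":0,"gripper":0}
    - {"translation":[0,0,0.6],"turn":0,"gripper":0}

```text
time_s: 22.85
tool_pos: [600.5, -32.8, 137.6]
eef_rot: [0.771, 0.636, -0.003, -0.002]
contact_force: [0.1, 0.6, 0.0]
gripper_width: -0.2
```

Call:
send_rows:
  moves:
    - {"translation":[0,0,0.2],"turn":0,"gripper":0}
    - {"translation":[0,0,0.2],"turn":0,"gripper":0}
    - {"translation":[0,0,0.2],"turn":0,"gripper":0}
    - {"translation":[0,0,0.2],"turn":0,"gripper":0}
    - {"translation":[0,0,0.2],"turn":0,"gripper":0}
    - {"translation":[0,0,0.2],"turn":0,"gripper":0}
    - {"translation":[0,0,0.2],"turn":0,"gripper":0}
    - {"translation":[0,0,0.2],"turn":0,"gripper":0}

```text
time_s: 23.52
tool_pos: [603.4, -33.6, 126.7]
eef_rot: [0.772, 0.636, 0.001, 0.0]
contact_force: [-0.3, 1.1, 1.7]
gripper_width: -0.2
```

```bash
python3 - <<'E'
from h import *
s=sense();print(gp(s),s["contact_force"],s["time_s"])
E
```

```text
[-1.830e+01  1.000e-01  1.267e+02] [-0.3352667   1.06404779  1.66022394] 23.5167
```

Call:
send_rows:
  moves:
    - {"translation":[0,0,0.2],"turn":0,"gripper":0}
    - {"translation":[0,0,0.2],"turn":0,"gripper":0}
    - {"translation":[0,0,0.2],"turn":0,"gripper":0}
    - {"translation":[0,0,0.2],"turn":0,"gripper":0}
    - {"translation":[0,0,0.2],"turn":0,"gripper":0}
    - {"translation":[0,0,0.2],"turn":0,"gripper":0}
    - {"translation":[0,0,0.2],"turn":0,"gripper":0}
    - {"translation":[0,0,0.2],"turn":0,"gripper":0}

```text
time_s: 24.18
tool_pos: [603.0, -33.8, 110.2]
eef_rot: [0.772, 0.636, 0.0, 0.0]
contact_force: [2.2, 0.7, 2.5]
gripper_width: 0.1
```

Call:
send_rows:
  moves:
    - {"translation":[0,0,0.2],"turn":0,"gripper":0}
    - {"translation":[0,0,0.2],"turn":0,"gripper":0}
    - {"translation":[0,0,0.2],"turn":0,"gripper":0}
    - {"translation":[0,0,0.2],"turn":0,"gripper":0}
    - {"translation":[0,0,0.2],"turn":0,"gripper":0}
    - {"translation":[0,0,0.1],"turn":0,"gripper":0}
    - {"translation":[0,0,0.1],"turn":0,"gripper":0}
    - {"translation":[0,0,0.1],"turn":0,"gripper":0}

```text
time_s: 24.85
tool_pos: [602.8, -33.9, 97.2]
eef_rot: [0.772, 0.636, -0.0, 0.0]
contact_force: [1.6, 0.2, 3.3]
gripper_width: 0.1
```

Call:
send_rows:
  moves:
    - {"translation":[0,0,0.1],"turn":0,"gripper":0}
    - {"translation":[0,0,0.1],"turn":0,"gripper":0}
    - {"translation":[0,0,0.1],"turn":0,"gripper":0}
    - {"translation":[0,0,0.1],"turn":0,"gripper":0}
    - {"translation":[0,0,0.1],"turn":0,"gripper":0}
    - {"translation":[0,0,0.1],"turn":0,"gripper":0}
    - {"translation":[0,0,0],"turn":0,"gripper":0}
    - {"translation":[0,0,0],"turn":0,"gripper":0}

```text
time_s: 25.52
tool_pos: [602.8, -33.8, 91.3]
eef_rot: [0.772, 0.636, -0.0, 0.0]
contact_force: [1.8, 1.0, 2.5]
gripper_width: 0.4
```

Call:
send_rows:
  moves:
    - {"translation":[0,0,0.1],"turn":0,"gripper":0}
    - {"translation":[0,0,0.1],"turn":0,"gripper":0}
    - {"translation":[0,0,0.1],"turn":0,"gripper":0}
    - {"translation":[0,0,0.05],"turn":0,"gripper":0}
    - {"translation":[0,0,0],"turn":0,"gripper":0}
    - {"translation":[0,0,0],"turn":0,"gripper":0}
    - {"translation":[0,0,0],"turn":0,"gripper":0}
    - {"translation":[0,0,0],"turn":0,"gripper":0}

```text
time_s: 26.18
tool_pos: [602.9, -33.8, 88.1]
eef_rot: [0.772, 0.636, 0.0, 0.0]
contact_force: [0.4, 0.0, 6.5]
gripper_width: -0.2
```

Call:
send_rows:
  moves:
    - {"translation":[0,0,0.05],"turn":0,"gripper":0}
    - {"translation":[0,0,0.03],"turn":0,"gripper":0}
    - {"translation":[0,0,0],"turn":0,"gripper":0}
    - {"translation":[0,0,0],"turn":0,"gripper":0}
    - {"translation":[0,0,0],"turn":0,"gripper":0}
    - {"translation":[0,0,0],"turn":0,"gripper":0}
    - {"translation":[0,0,0],"turn":0,"gripper":0}
    - {"translation":[0,0,0],"turn":0,"gripper":0}

```text
time_s: 26.85
tool_pos: [602.9, -33.8, 87.4]
eef_rot: [0.772, 0.636, 0.0, 0.0]
contact_force: [-0.7, 0.2, 6.5]
gripper_width: 0.2
```

Call:
send_rows:
  moves:
    - {"translation":[0,0,0],"turn":0,"gripper":0}
    - {"translation":[0,0,0],"turn":0,"gripper":0}
    - {"translation":[0,0,0],"turn":0,"gripper":0}
    - {"translation":[0,0,0],"turn":0,"gripper":0}
    - {"translation":[0,0,0],"turn":0,"gripper":0}
    - {"translation":[0,0,0],"turn":0,"gripper":0}
    - {"translation":[0,0,0],"turn":0,"gripper":0}
    - {"translation":[0,0,0],"turn":0,"gripper":0}

```text
time_s: 27.52
tool_pos: [602.9, -33.8, 87.4]
eef_rot: [0.772, 0.636, 0.0, 0.0]
contact_force: [-0.1, 0.6, 6.8]
gripper_width: 0.2
```

Call:
send_rows:
  moves:
    - {"translation":[0,0,-0.2],"turn":0,"gripper":0}
    - {"translation":[0,0,-0.3],"turn":0,"gripper":0}
    - {"translation":[0,0,-0.4],"turn":0,"gripper":0}
    - {"translation":[0,0,-0.5],"turn":0,"gripper":0}
    - {"translation":[0,0,-0.5],"turn":0,"gripper":0}
    - {"translation":[0,0,-0.5],"turn":0,"gripper":0}
    - {"translation":[0,0,-0.5],"turn":0,"gripper":0}
    - {"translation":[0,0,-0.5],"turn":0,"gripper":0}

```text
time_s: 28.18
tool_pos: [602.6, -33.8, 121.4]
eef_rot: [0.772, 0.636, -0.0, -0.0]
contact_force: [0.5, 1.1, 1.9]
gripper_width: -0.4
```

Call:
send_rows:
  moves:
    - {"translation":[0,0,-0.5],"turn":0,"gripper":0}
    - {"translation":[0,0,-0.6],"turn":0,"gripper":0}
    - {"translation":[0,0,-1.0],"turn":0,"gripper":0}
    - {"translation":[0,0,-2.0],"turn":0,"gripper":0}
    - {"translation":[0,-1.0,-3.0],"turn":0,"gripper":0}
    - {"translation":[0,-2.5,-2.0],"turn":0,"gripper":0}
    - {"translation":[0,-3.0,0],"turn":0,"gripper":0}
    - {"translation":[0,-2.0,0],"turn":0,"gripper":0}

```text
time_s: 28.85
tool_pos: [517.5, -17.2, 213.4]
eef_rot: [0.772, 0.636, 0.0, 0.0]
contact_force: [-0.7, -0.2, -0.4]
gripper_width: 0.1
```

Call:
send_rows:
  moves:
    - {"translation":[0,-2.0,0],"turn":0,"gripper":0}
    - {"translation":[0,-2.0,0],"turn":0,"gripper":0}
    - {"translation":[0,-1.0,0],"turn":0,"gripper":0}
    - {"translation":[0,0,0],"turn":0,"gripper":0}
    - {"translation":[0,0,0],"turn":0,"gripper":0}
    - {"translation":[0,0,0],"turn":0,"gripper":0}
    - {"translation":[0,0,0],"turn":0,"gripper":0}
    - {"translation":[0,0,0],"turn":0,"gripper":0}

```text
time_s: 29.52
tool_pos: [471.0, -8.1, 211.8]
eef_rot: [0.772, 0.636, -0.0, 0.0]
contact_force: [-0.6, -0.7, -0.0]
gripper_width: -0.1
```

```bash
python3 - <<'E'
from h import *
s=sense();print(gp(s),s["contact_force"],s["time_s"])
K=cam("wrist",s);im=capture("wrist")
hsv=cv2.cvtColor(im,cv2.COLOR_RGB2HSV);X=np.array([.981,-.193,0])
for y in(-100,-60,60,90):
    L=[]
    for x in np.arange(-60,14,.5):
        u,v=proj(K,G+x*X+y*YX+[0,0,38]).round().astype(int)
        L.append(int(hsv[v,u,1]>80 and hsv[v,u,2]>80) if 0<=u<512 and 0<=v<384 else -1)
    w=np.where(np.array(L)==1)[0];print(y,(-60+.5*w[[0,-1]]) if len(w) else L[:3])
# unmoved neighbours: side-image difference against the first picture; cap height by two views
a=cv2.imread("pics/a_side.png").astype(int);b=capture("side")[:,:,::-1].astype(int);d=np.abs(a-b).sum(2)
for n,(x0,y0,x1,y1) in dict(jar=(243,85,268,143),tin=(178,308,228,368),bottle=(303,126,320,158),readout_cap=(218,162,254,190)).items():print(n,"mean diff",d[y0:y1,x0:x1].mean().round(1),"max",d[y0:y1,x0:x1].max())
i=np.hstack([cv2.resize(x.astype(np.uint8)[140:250,200:300],(390,429),interpolation=3) for x in(a,b)]);cv2.imwrite("pics/m.png",i)
E
```

```text
[-153.    -0.4  211.8] [-0.62721918 -0.72324512 -0.02062642] 29.5167
-100 [-53. -22.]
-60 [-52. -15.]
60 [-52. -14.]
90 [-52.  -24.5]
jar mean diff 11.5 max 37
tin mean diff 12.3 max 43
bottle mean diff 78.5 max 333
readout_cap mean diff 14.0 max 141
```

The bottle region differs, possibly because the arm occludes it. I'll check it, and the bar edges, in the top view numerically.

```bash
python3 - <<'E'
from h import *
a=cv2.imread("pics/a_top.png").astype(int);b=capture("top")[:,:,::-1].astype(int);d=np.abs(a-b).sum(2)
for n,(x0,y0,x1,y1) in dict(bottle=(370,222,394,241),jar=(382,134,432,174),tin=(94,150,138,188),cap_readout=(264,143,282,164),capblack=(265,164,277,173)).items():print(n,d[y0:y1,x0:x1].mean().round(1),d[y0:y1,x0:x1].max())
s=capture("side");h=cv2.cvtColor(s,cv2.COLOR_RGB2HSV);print("side bottle patch mean rgb",s[130:156,304:318].mean((0,1)).round())
h=cv2.cvtColor(b.astype(np.uint8),cv2.COLOR_BGR2HSV);K=cam("top");X=np.array([.981,-.193,0])
for y in(-110,-90,-70,60,80,95):
    L=[]
    for x in np.arange(-65,14,.5):
        u,v=proj(K,G+x*X+y*YX+[0,0,38]).round().astype(int);L.append(h[v,u,0]<30 and h[v,u,1]>70 and h[v,u,2]>70)
    w=np.where(L)[0];print(y,-65+.5*w[[0,-1]] if len(w) else None)
E
```

```text
bottle 18.4 31
jar 23.3 33
tin 23.5 33
cap_readout 18.2 29
capblack 11.3 100
side bottle patch mean rgb [67. 55. 44.]
-110 [-48.5  -0.5]
-90 [-46.  -1.]
-70 [-46.   -4.5]
60 [-43.5  -1.5]
80 [-43.5  -1.5]
95 [-46.  -1.]
```

```bash
python3 -c "from bench import job_done;print(job_done())"
```

```text
the job is handed in; nothing more can be done
None
```

I took both heights and handed the job in at about 30 s. The bar lies on its broad face against the fence, the foot is up and the robot is clear of everything.

**What I did**
1. I pressed the cap with the bar on edge and held it about 1.5 s at 5.4–5.9 N, then let the foot spring back up.
2. I tipped the bar from behind the fence onto its broad face and pushed it home with the open fingertips, first on one side of the gauge and then on the other.
3. I took the second height the same way, holding about 1.5 s at 6.5–6.8 N, then released and backed off.

**Last checks**
- **Bar:** Before the second press, its edges were parallel to the fence to within about 0.1°, with no measurable gap. The last top view still showed its edge within about 1.5 mm of the fence line. One sample read 4.5 mm, which I put down to pixel noise or the arm being in the way.
- **Heights:** The two presses bottomed out about 26 mm apart, as expected for 44 mm and 18 mm. I did not read the gauge itself.
- **Foot and neighbours:** In the top view the jar, tin, bottle and gauge readout match the first picture.
    - The side view disagreed on the bottle; the arm was probably hiding it, but I did not confirm that.
    - I judged the foot to be up because the readout and cap area matched the first picture; my picture limit had run out, so I could not view it.

**Two slips**
- While I was lining up to tip the bar, the gripper touched the gauge lightly (about 3 N).
- When I turned the tool, joint 7 came within 0.01 rad of its limit, and I turned it back straight away.

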